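# Turn the half-waxed cheese

### The arm

A 7-joint arm with a two-finger parallel gripper is mounted at the origin on a cart in front of the work surface, level with it; the furniture and walls round the work are solid. World frame = base frame: x ahead of the robot, y to its left, z up, the work surface at z = 0. Lengths are in m, angles in rad, forces in N, time in s.
With the tool pointing down it reaches from about 0.35 to 0.9 m from the base axis. Payload 7.2 kg.
Tool frame: the origin (TCP) lies on the centre line of the jaws, within the pads' length; the fingertips stand 19 mm ahead of it and the grasp point (between the pads) is the TCP; z points along the fingers, y is the line along which they close (so a half turn about z gives the same grasp; the last joint's range is limited). The gripper opens to 85 mm and grips with 20 to 120 N. Pads are 22 mm wide; open, the fingers measure 114 mm over their backs; the gripper's body (76 mm by 85 mm) begins 54 mm behind the grasp point. The pads swing forward as they close: fully open they stand 13 mm farther back than shut.
Start: joints at [-1.325, 0.411, -0.013, 1.596, 0.006, 1.134, -0.082], TCP at [0.193, 0.594, 0.25] pointing down, gripper open.
Joint ranges: [-2.95, 2.95], [-0.29, 1.99], [-1.47, 1.44], [0.14, 2.54], [-1.03, 4.17], [0.13, 1.85], [-2.86, 2.86]. Speed limits (rad/s): [2.39, 2.39, 3.01, 3.01, 3.14, 3.14, 3.14].

### API

Orientations are given as a unit quaternion [x, y, z, w].
In Python, from rig import * gives the robot as it stands.
- The arm moves only by the shell command python3 -m crank 'ROWS'. ROWS is JSON, a list of rows, each an object of numbers: "fingers": the opening, from 0 (shut) to 1 (fully open); "x", "y", "z": the shift along the tool's x, y, z in cm; "turn": the turn about the tool's z in rad. A call has 1 to 12 rows; each row is the pose to reach, as a shift and turn from the pose commanded when the call began, along the tool's axes at that moment; what a row does not reach only later rows make up. A row lasts 1/12 s, in which the tool goes at most 41.7 mm and 7.16 degrees, less where a joint would pass 70% of its speed; a pose out of reach is approached as far as the arm can. A call with a gripper value outside its range is refused whole. The fingers move at their own pace and stop on an object; the grip force is fixed at half the most. Time passes only in rows, so rows that repeat a pose let the fingers close. It gives the time, the measured TCP pose, the force, the opening and the grip force at its end, in the units of the state.
- get_state(): the state, without advancing time (a new reading comes with each control period).
- camera(name): name is "scene" or "top" or "wrist"; returns the picture (384x512x3 uint8, blue, green, red); there is no depth.
- camera_params(name): a dict with "K" (3x3 intrinsics, pixels), "rvec" (rotation vector, rad) and "tvec" (3), from world to camera coordinates, as OpenCV has them; the wrist camera has in their place "tool_from_camera" (4x4, takes a point from camera to tool coordinates, whose origin is the TCP and whose axes are the flange's). Camera axes: x right, y down, z forward; pixel columns grow to the right and rows downward; lengths in m; the calibration is good to about 2 mm. A picture is of the moment at which its call begins: read the wrist's pose just before it. camera_params takes no time and is no camera call.
- finish_job(): hands the job in; it is judged then, once.
The state is a dict: "clock": time; "q": joint angles; "qvel": joint speeds; "joint_efforts": joint torques, N m; "tool_pos": TCP position; "orientation": TCP orientation; "contact_force": force on the tool from outside, world axes, zero at the start; "moment": the same for the moment, N m; "width": finger opening in m; "grip_force": force on a finger pad.
Only numpy, scipy, OpenCV 4.12 (cv2) and the standard library are available. Lean on these libraries where they do the work, as an engineer would, in place of code of your own. Each camera call takes 0.05 s, during which the arm holds its last target. There are 200 camera calls.

### The job

Turn the half-waxed cheese over so that its bare side is up for waxing, without touching the cheese. First push the loose maturing board fully home against the spine of the steel stand, then swing the tray up and over by its wooden handle until the cheese tumbles over onto the board. Lower the empty tray gently all the way back down, without letting it drop, and let go; leave the mug and the honey jar where they are.

Things in the scene. Friction and masses are not known exactly. Their poses are not given: they have to be found in the camera images.
- stand: Steel cheese-turning stand, fixed. Origin on the worktop straight below the middle of its hinge line, which runs along its x axis. Tray on its -y side; on its +y side the board runs between two rails, 12 mm high, 134 mm apart inside (about 165 mm over all), reaching to y = +152 mm. The spine, an 18 mm high bar under the hinge line, stops the board at y = +9 mm.
- tray (a joint): Tray angle, rad. 0: level on its rest; grows as its free end rises and swings over towards the stand's +y; upright 1.57, stop 2.3. Left well past upright it leans on its stop, else it falls shut. 0.45 kg, no spring. Tipped slowly, the cheese slides to the hinge at 0.4 to 0.8, stands on edge on the board at 1.5, falls over on the board at about 1.95 to 2.15.
- tray_handle (a point): Middle of the tray's handle: a round wooden sleeve, 14 mm thick, 76 mm long, turning freely on a bar parallel to the hinge line. Tray level: 183 mm from the hinge line towards -y, 56 mm above the worktop (30 mm above the hinge line), 45 mm free between bar and tray wall. Pinched from above, it lets the tray swing while the fingers keep pointing down.
- board: Loose pale wooden board 128 x 190 x 20 mm (x, y, z), 0.4 kg, flat on the worktop, one end between the rails. Origin at the centre of its underside; axes nearly parallel to the stand's. Home against the spine, its origin is at y = +104 mm of the stand. Starts 40 to 70 mm short of that; push it at its free (+y) end.
- cheese: Round flat cheese, 90 mm in diameter, 30 mm thick, about 0.23 kg. One half is coated in dark red wax, the other is bare and pale. Its z axis points out of the waxed face, origin at the centre of the bare face. It starts lying in the tray, waxed face up.
- cheese_mid (a point): Centre of the cheese, half way through its thickness. When it lies on the board it is 35 mm above the worktop.
- mug: White mug with blue decoration, 82 x 114 x 91 mm, behind the stand, near the wall. Origin at the centre of its underside.
- honey_jar: Jar of honey, 71 mm wide, 110 mm high, behind the tray, near the wall. Origin at the centre of its underside.
- hinge_mid (a point): Middle of the stand's hinge line, 26 mm above the worktop. The steel tray hinged there has a slatted floor, y = -5 to -135 mm of the stand when level, top 34 mm above the worktop (8 mm above the hinge line), 116 mm wide between side walls that rise 16 mm above it (from y = -24 mm on); end wall at the free end, open at the hinge.
Mind the look-alikes: they are no part of the job. There is more than one size of the board; the one meant has the size given above.

How it is judged:
By the outcome, as a careful person would: the job done as asked, in the order asked, and still so for the second after the job is handed in, with the robot touching nothing.
It also fails if it takes over 72 s, if anything falls off the work surface, if the arm or the gripper's body presses on something with over 40 N, if the wrist force passes 120 N, or if a joint passes its speed limit or range.

## Working session

There is one attempt and no reset: what is moved stays moved. The work goes in short steps, Python scripts to look and compute and a shell command to move; the robot and the scene stay as the last step left them, time stands still between calls to the robot, and variables do not carry over. Pictures are saved under pics/ and viewed, at most 10 in all, crops included, and the job is handed in when it is done.

```bash
mkdir -p pics; python3 - <<'E'
from rig import *
import cv2, numpy as np
s=get_state();print(s['clock'],s['tool_pos'],s['orientation'],s['width'])
a=camera('scene');b=camera('top')
cv2.imwrite('pics/scene.png',a);cv2.imwrite('pics/top.png',b)
cv2.imwrite('pics/both.png',np.vstack([cv2.resize(a,(400,300)),cv2.resize(b,(400,300))]))
for n in('scene','top'):
    p=camera_params(n);R=cv2.Rodrigues(np.array(p['rvec'],float))[0];print(n,np.array(p['K']).tolist(),(-R.T@np.array(p['tvec']).ravel()),R.round(3).tolist())
E
```

```text
0.0 [0.1927881  0.59400152 0.24942476] [ 1.56218367e-01  9.87722178e-01 -8.46090126e-04 -7.74483349e-05] 0.08557657676901441
scene [[441.8200217803017, 0.0, 256.06605543893266], [0.0, 441.8200217803017, 184.43334086828057], [0.0, 0.0, 1.0]] [ 0.07825095 -0.72215039  0.80184887] [[0.841, -0.541, -0.011], [-0.335, -0.504, -0.796], [0.425, 0.674, -0.605]]
top [[394.97267454774124, 0.0, 253.03735309518143], [0.0, 394.97267454774124, 198.92885487760876], [0.0, 0.0, 1.0]] [0.43429223 0.12013928 0.99209585] [[0.028, -1.0, 0.004], [-0.987, -0.029, -0.157], [0.157, 0.001, -0.988]]
```

View pics/top.png

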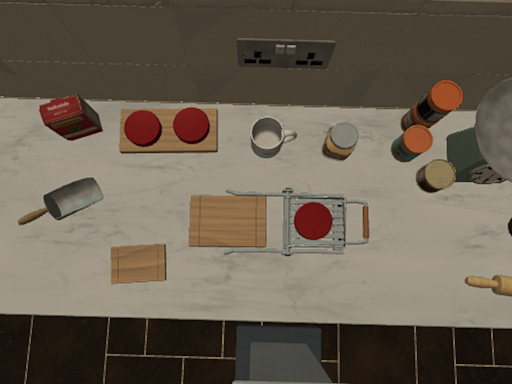

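View pics/scene.png

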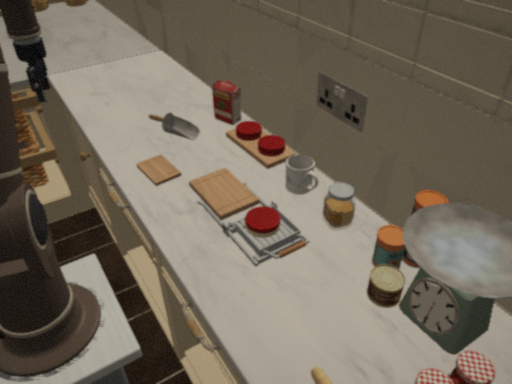

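The top view shows the board candidates at (228,221), (138,263) and (169,130). The first is about 76×52 px, or 187×128 mm, and sits between the rails, so it fits. The second is too small, and the third carries other cheeses. The tray's cheese is at (313,221) and the handle at (366,222). I'll confirm with an enlarged crop and measure.

```bash
cat > h.py <<'E'
from rig import *
import cv2, numpy as np
def cast(n,uv,z):
    p=camera_params(n);K=np.array(p['K']);R=cv2.Rodrigues(np.array(p['rvec'],float))[0];c=-R.T@np.array(p['tvec']).ravel()
    d=R.T@np.linalg.inv(K)@np.array([uv[0],uv[1],1.]);return (c+d*(z-c[2])/d[2])[:2].round(4)
def proj(n,P):
    p=camera_params(n);return cv2.projectPoints(np.array(P,float).reshape(-1,3),np.array(p['rvec'],float),np.array(p['tvec'],float),np.array(p['K']),None)[0].reshape(-1,2)
def blob(img,lo,hi,roi):
    x0,y0,x1,y1=roi;m=cv2.inRange(cv2.cvtColor(img[y0:y1,x0:x1],cv2.COLOR_BGR2HSV),lo,hi)
    m=cv2.morphologyEx(m,cv2.MORPH_CLOSE,np.ones((3,3)))
    c=max(cv2.findContours(m,0,2)[0],key=cv2.contourArea);return c+np.array([x0,y0])
E
python3 - <<'E'
from h import *
b=cv2.imread('pics/top.png')
cv2.imwrite('pics/crop.png',cv2.resize(b[175:270,175:385],None,fx=3.8,fy=3.8,interpolation=cv2.INTER_CUBIC))
hsv=cv2.cvtColor(b,cv2.COLOR_BGR2HSV);print(hsv[221,228],hsv[222,366],hsv[221,313],hsv[165,228])
for nm,lo,hi,roi,z in(('board',(8,60,60),(25,255,255),(180,180,275,262),.02),('handle',(3,70,40),(25,255,255),(355,195,376,250),.060),('cheese',(170,120,40),(180,255,255),(285,195,345,250),.064)):
    c=blob(b,lo,hi,roi);r=cv2.minAreaRect(c);q=cv2.boxPoints(r);print(nm,r,cast('top',r[0],z),[cast('top',p,z).tolist() for p in q])
E
```

```text
[ 15 123 151] [ 13 156 124] [  0 216 104] [ 20  39 156]
board ((226.9992218017578, 220.55555725097656), (77.33975982666016, 51.88388442993164), 0.795723557472229) [0.533  0.1834] [[0.468, 0.2764], [0.5966, 0.2815], [0.5994, 0.0885], [0.4708, 0.0873]]
handle ((365.5, 221.5), (31.0, 5.0), 90.0) [ 0.5361 -0.1474] [[0.5731, -0.142], [0.5735, -0.154], [0.4996, -0.1527], [0.4993, -0.1409]]
cheese ((316.0, 238.0), (2.0, 0.0), 180.0) [ 0.4935 -0.0295] [[0.4936, -0.0318], [0.4936, -0.0318], [0.4935, -0.0271], [0.4935, -0.0271]]
```

View pics/crop.png

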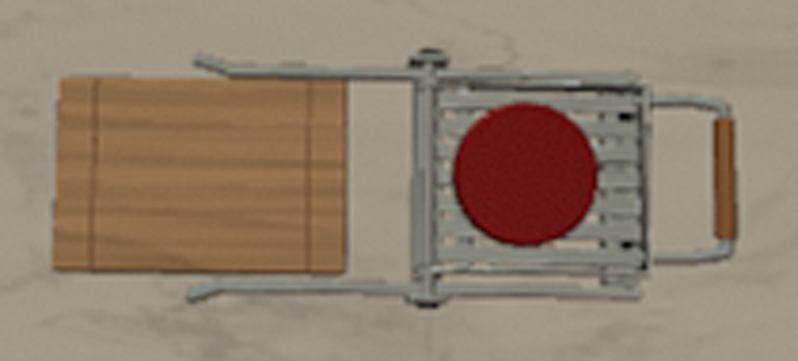

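The crop confirms the striped board at (200,175) between the rails, the cheese at (525,173), the handle at (724,178) and the hinge line at about x=427. I'll work out the stand pose and start the approach with the gripper shut and turned to the world axes.

```bash
python3 - <<'E'
from h import *
f=lambda u,v:(175+u/3.8,175+v/3.8)
print('hinge ends',cast('top',f(427,55),.026),cast('top',f(427,298),.026))
print('railU',cast('top',f(240,73),.012),cast('top',f(640,78),.012)); print('railL',cast('top',f(240,290),.012),cast('top',f(635,294),.012))
print('board near',cast('top',f(347,175),.02),'far',cast('top',f(56,175),.02))
E
python3 -m crank '[{"fingers":0,"x":-10,"y":-4,"turn":-0.08},{"fingers":0,"x":-40.7,"y":-15.6,"turn":-0.314},{"fingers":0,"x":-40.7,"y":-15.6,"turn":-0.314},{"fingers":0,"x":-40.7,"y":-15.6,"turn":-0.314},{"fingers":0,"x":-40.7,"y":-15.6,"turn":-0.314},{"fingers":0,"x":-40.7,"y":-15.6,"turn":-0.314},{"fingers":0,"x":-40.7,"y":-15.6,"turn":-0.314},{"fingers":0,"x":-40.7,"y":-15.6,"turn":-0.314},{"fingers":0,"x":-40.7,"y":-15.6,"turn":-0.314},{"fingers":0,"x":-40.7,"y":-15.6,"turn":-0.314},{"fingers":0,"x":-40.7,"y":-15.6,"turn":-0.314},{"fingers":0,"x":-40.7,"y":-15.6,"turn":-0.314}]'
```

```text
hinge ends [0.6143 0.036 ] [0.4567 0.0337]
railU [0.6012 0.1585] [ 0.6055 -0.1066]
railL [0.4587 0.1536] [ 0.4634 -0.1023]
board near [0.5346 0.0863] far [0.5292 0.2753]invalid input at $[0]: expected keys fingers, x, y, z, turn
```

```bash
python3 -m crank '[{"fingers":0,"x":-10,"y":-4,"z":0,"turn":-0.08},{"fingers":0,"x":-40.7,"y":-15.6,"z":0,"turn":-0.314},{"fingers":0,"x":-40.7,"y":-15.6,"z":0,"turn":-0.314},{"fingers":0,"x":-40.7,"y":-15.6,"z":0,"turn":-0.314},{"fingers":0,"x":-40.7,"y":-15.6,"z":0,"turn":-0.314},{"fingers":0,"x":-40.7,"y":-15.6,"z":0,"turn":-0.314},{"fingers":0,"x":-40.7,"y":-15.6,"z":0,"turn":-0.314},{"fingers":0,"x":-40.7,"y":-15.6,"z":0,"turn":-0.314},{"fingers":0,"x":-40.7,"y":-15.6,"z":0,"turn":-0.314},{"fingers":0,"x":-40.7,"y":-15.6,"z":0,"turn":-0.314},{"fingers":0,"x":-40.7,"y":-15.6,"z":0,"turn":-0.314},{"fingers":0,"x":-40.7,"y":-15.6,"z":0,"turn":-0.314}]'
```

```text
clock: 1.1
tool_pos: [0.5364, 0.3145, 0.2498]
orientation: [0.004, 1.0, -0.002, 0.001]
contact_force: [0.4, -0.3, 0.3]
width: -0.0
grip_force: 0.0
```

```bash
python3 -m crank '[{"fingers":0,"x":0.5,"y":1,"z":4,"turn":0},{"fingers":0,"x":0.5,"y":1,"z":8,"turn":0},{"fingers":0,"x":0.5,"y":1,"z":12,"turn":0},{"fingers":0,"x":0.5,"y":1,"z":15,"turn":0},{"fingers":0,"x":0.5,"y":1,"z":18,"turn":0},{"fingers":0,"x":0.5,"y":1,"z":20,"turn":0},{"fingers":0,"x":0.5,"y":1,"z":21.2,"turn":0},{"fingers":0,"x":0.5,"y":1,"z":21.9,"turn":0},{"fingers":0,"x":0.5,"y":1,"z":21.9,"turn":0},{"fingers":0,"x":0.5,"y":1,"z":21.9,"turn":0}]'
```

```text
clock: 1.93
tool_pos: [0.5272, 0.331, 0.032]
orientation: [-0.0, 1.0, 0.0, 0.0]
contact_force: [-0.2, 0.5, -0.3]
width: 0.0003
grip_force: 0.0
```

```bash
python3 -m crank '[{"fingers":0,"x":-0.4,"y":-1,"z":0.3,"turn":0},{"fingers":0,"x":-0.4,"y":-2,"z":0.4,"turn":0},{"fingers":0,"x":-0.4,"y":-2.7,"z":0.4,"turn":0},{"fingers":0,"x":-0.4,"y":-3.2,"z":0.4,"turn":0},{"fingers":0,"x":-0.4,"y":-3.7,"z":0.4,"turn":0},{"fingers":0,"x":-0.4,"y":-4.2,"z":0.4,"turn":0},{"fingers":0,"x":-0.4,"y":-4.7,"z":0.4,"turn":0},{"fingers":0,"x":-0.4,"y":-5.2,"z":0.4,"turn":0},{"fingers":0,"x":-0.4,"y":-5.7,"z":0.4,"turn":0},{"fingers":0,"x":-0.4,"y":-6.2,"z":0.4,"turn":0},{"fingers":0,"x":-0.4,"y":-6.6,"z":0.4,"turn":0},{"fingers":0,"x":-0.4,"y":-7,"z":0.4,"turn":0}]'
```

```text
clock: 2.93
tool_pos: [0.5311, 0.2605, 0.0275]
orientation: [-0.0, 1.0, 0.0, 0.0]
contact_force: [0.1, 3.0, 2.6]
width: -0.0
grip_force: 2.1
```

```bash
python3 -m crank '[{"fingers":0,"x":0,"y":-0.3,"z":0,"turn":0},{"fingers":0,"x":0,"y":-0.6,"z":0,"turn":0},{"fingers":0,"x":0,"y":-0.8,"z":0,"turn":0},{"fingers":0,"x":0,"y":-1.0,"z":0,"turn":0},{"fingers":0,"x":0,"y":-1.1,"z":0,"turn":0},{"fingers":0,"x":0,"y":-1.2,"z":0,"turn":0}]'; python3 -m crank '[{"fingers":0,"x":0,"y":-0.1,"z":0,"turn":0},{"fingers":0,"x":0,"y":-0.2,"z":0,"turn":0},{"fingers":0,"x":0,"y":-0.3,"z":0,"turn":0}]';  python3 -c "
from h import *
cv2.imwrite('pics/top2.png',cv2.resize(camera('top')[175:270,175:385],None,fx=3.8,fy=3.8,interpolation=cv2.INTER_CUBIC))"
```

```text
clock: 3.43
tool_pos: [0.531, 0.2489, 0.0274]
orientation: [-0.0, 1.0, 0.0, 0.0]
contact_force: [0.4, 7.0, 4.3]
width: -0.0002
grip_force: 3.9
clock: 3.68
tool_pos: [0.5314, 0.2483, 0.0277]
orientation: [-0.001, 1.0, 0.002, 0.001]
contact_force: [1.4, 12.5, -0.5]
width: -0.0
grip_force: 5.8
```

View pics/top2.png

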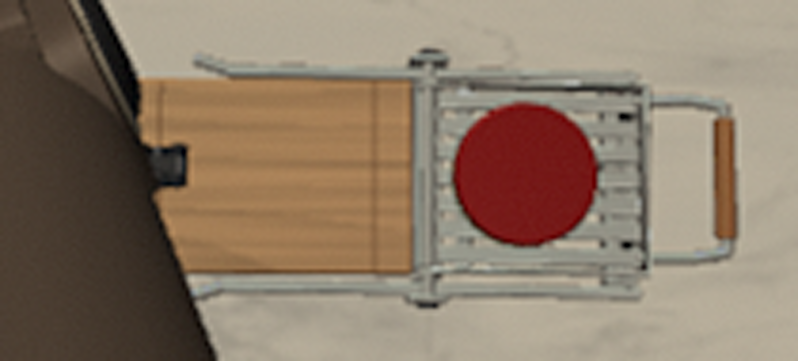

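The board's near edge is flush at the spine (crop x≈412), and the push has stalled as its force rises. I'll give it one firmer press to seat it, then back off and rise.

```bash
python3 -m crank '[{"fingers":0,"x":0,"y":-0.15,"z":0,"turn":0},{"fingers":0,"x":0,"y":-0.3,"z":0,"turn":0},{"fingers":0,"x":0,"y":-0.4,"z":0,"turn":0},{"fingers":0,"x":0,"y":-0.4,"z":0,"turn":0}]'; python3 -m crank '[{"fingers":0,"x":0,"y":0.5,"z":0,"turn":0},{"fingers":0,"x":0,"y":2,"z":0,"turn":0},{"fingers":0,"x":0,"y":4,"z":-2,"turn":0},{"fingers":0,"x":0,"y":4,"z":-6,"turn":0},{"fingers":0.45,"x":0,"y":4,"z":-10,"turn":0},{"fingers":0.45,"x":0,"y":4,"z":-14,"turn":0},{"fingers":0.45,"x":0,"y":2,"z":-17,"turn":0},{"fingers":0.45,"x":0,"y":-2,"z":-17,"turn":0},{"fingers":0.45,"x":0,"y":-6,"z":-17,"turn":0},{"fingers":0.45,"x":0,"y":-10,"z":-17,"turn":0},{"fingers":0.45,"x":0,"y":-14,"z":-17,"turn":0},{"fingers":0.45,"x":0,"y":-18,"z":-17,"turn":0}]'
```

```text
clock: 4.07
tool_pos: [0.533, 0.2475, 0.0285]
orientation: [-0.002, 1.0, 0.004, 0.003]
contact_force: [4.7, 17.9, -2.9]
width: -0.0001
grip_force: 8.0
clock: 5.07
tool_pos: [0.5297, 0.059, 0.1967]
orientation: [0.0, 1.0, -0.001, -0.001]
contact_force: [1.2, -0.7, 0.6]
width: 0.0386
grip_force: 0.0
```

```bash
python3 -m crank '[{"fingers":0.45,"x":-0.6,"y":-3,"z":0,"turn":-0.016},{"fingers":0.45,"x":-0.6,"y":-7,"z":0,"turn":-0.016},{"fingers":0.45,"x":-0.6,"y":-11,"z":0,"turn":-0.016},{"fingers":0.45,"x":-0.6,"y":-15,"z":0,"turn":-0.016},{"fingers":0.45,"x":-0.6,"y":-18,"z":2,"turn":-0.016},{"fingers":0.45,"x":-0.6,"y":-20,"z":4,"turn":-0.016},{"fingers":0.45,"x":-0.6,"y":-20.6,"z":6,"turn":-0.016},{"fingers":0.45,"x":-0.6,"y":-20.6,"z":7,"turn":-0.016},{"fingers":0.45,"x":-0.6,"y":-20.6,"z":7,"turn":-0.016},{"fingers":0.45,"x":-0.6,"y":-20.6,"z":7,"turn":-0.016}]'
python3 - <<'E'
from h import *
from scipy.spatial.transform import Rotation as Ro
s=get_state();w=camera('wrist');p=camera_params('wrist')
cv2.imwrite('pics/w1.png',w);print(s['tool_pos'])
T=np.array(p['tool_from_camera']);K=np.array(p['K']);R=Ro.from_quat(s['orientation']).as_matrix()
c=R@T[:3,3]+s['tool_pos']
np.savez('w.npz',T=T,K=K,R=R,c=c)
# predicted handle pixel
for P in([.537,-.148,.056],[.572,-.148,.056],[.502,-.148,.056]):
    q=(R@T[:3,:3]).T@(np.array(P)-c);print((K@(q/q[2]))[:2])
E
```

```text
clock: 5.9
tool_pos: [0.5365, -0.1434, 0.1268]
orientation: [-0.009, 1.0, 0.0, -0.001]
contact_force: [0.6, 0.7, 0.2]
width: 0.0384
grip_force: 0.0
[ 0.5365375  -0.14341749  0.12680154]
[254.31268778 216.77893875]
[253.760964   264.85710506]
[254.91795332 164.03505054]
```

View pics/w1.png

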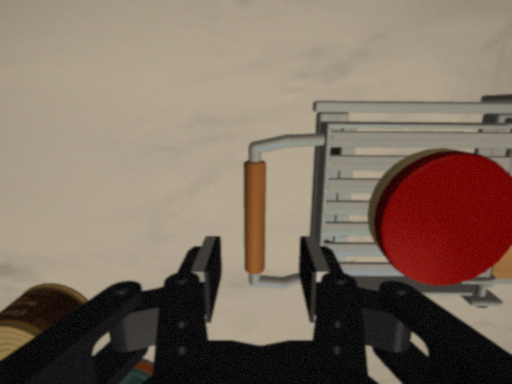

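The wrist view shows the handle at (255,218) as predicted (254,217), and the tray wall at x≈318 leaves room for the right finger. Now I descend and pinch.

```bash
python3 -m crank '[{"fingers":0.45,"x":0,"y":-0.4,"z":1,"turn":0},{"fingers":0.45,"x":0,"y":-0.4,"z":2.5,"turn":0},{"fingers":0.45,"x":0,"y":-0.4,"z":4,"turn":0},{"fingers":0.45,"x":0,"y":-0.4,"z":5.5,"turn":0},{"fingers":0.45,"x":0,"y":-0.4,"z":6.5,"turn":0},{"fingers":0.45,"x":0,"y":-0.4,"z":7.1,"turn":0},{"fingers":0.45,"x":0,"y":-0.4,"z":7.1,"turn":0},{"fingers":0.1,"x":0,"y":-0.4,"z":7.1,"turn":0},{"fingers":0.1,"x":0,"y":-0.4,"z":7.1,"turn":0},{"fingers":0.1,"x":0,"y":-0.4,"z":7.1,"turn":0},{"fingers":0.1,"x":0,"y":-0.4,"z":7.1,"turn":0},{"fingers":0.1,"x":0,"y":-0.4,"z":7.1,"turn":0}]'
```

```text
clock: 6.95
tool_pos: [0.5376, -0.1472, 0.0571]
orientation: [-0.009, 1.0, 0.001, 0.001]
contact_force: [-0.8, 4.9, 4.9]
width: 0.0119
grip_force: 58.6
```

```bash
python3 - <<'E'
import numpy as np
f0=np.arctan2(30,183);r=18.545
P=lambda t:np.array([-r*np.cos(f0+t),-r*np.sin(f0+t)])
for k in range(6):
    a=.36*k;print(round(a+.36,2),' '.join('%.1f,%.1f'%tuple(P(a+.03*i)-P(a)) for i in range(1,13)), P(a+.36)-P(0))
E
```

```text
0.36 0.1,-0.5 0.2,-1.1 0.3,-1.6 0.5,-2.2 0.7,-2.7 0.8,-3.2 1.0,-3.7 1.2,-4.3 1.5,-4.8 1.7,-5.3 2.0,-5.8 2.2,-6.3 [ 2.22999844 -6.25455469]
0.72 0.3,-0.5 0.6,-0.9 0.9,-1.4 1.2,-1.9 1.6,-2.3 1.9,-2.7 2.3,-3.1 2.7,-3.6 3.1,-4.0 3.5,-4.3 3.9,-4.7 4.3,-5.1 [  6.52036536 -11.32260156]
1.08 0.4,-0.3 0.9,-0.7 1.3,-1.0 1.8,-1.3 2.3,-1.6 2.8,-1.9 3.2,-2.1 3.7,-2.4 4.2,-2.6 4.8,-2.8 5.3,-3.0 5.8,-3.2 [ 12.32104846 -14.55438481]
1.44 0.5,-0.2 1.1,-0.3 1.6,-0.5 2.1,-0.6 2.7,-0.7 3.2,-0.8 3.8,-0.9 4.3,-0.9 4.9,-1.0 5.5,-1.0 6.0,-1.0 6.6,-1.0 [ 18.88836331 -15.5355693 ]
1.8 0.6,0.0 1.1,0.1 1.7,0.1 2.2,0.2 2.8,0.3 3.3,0.4 3.9,0.5 4.4,0.7 4.9,0.8 5.5,1.0 6.0,1.2 6.5,1.4 [ 25.38033844 -14.14036095]
2.16 0.5,0.2 1.0,0.5 1.5,0.7 2.0,1.0 2.5,1.3 3.0,1.5 3.4,1.9 3.9,2.2 4.3,2.5 4.7,2.9 5.2,3.2 5.6,3.6 [ 30.96466138 -10.54763432]
```

```bash
python3 -m crank '[{"fingers":0.1,"x":0,"y":0.1,"z":-0.5,"turn":0},{"fingers":0.1,"x":0,"y":0.2,"z":-1.1,"turn":0},{"fingers":0.1,"x":0,"y":0.3,"z":-1.6,"turn":0},{"fingers":0.1,"x":0,"y":0.5,"z":-2.2,"turn":0},{"fingers":0.1,"x":0,"y":0.7,"z":-2.7,"turn":0},{"fingers":0.1,"x":0,"y":0.8,"z":-3.2,"turn":0},{"fingers":0.1,"x":0,"y":1.0,"z":-3.7,"turn":0},{"fingers":0.1,"x":0,"y":1.2,"z":-4.3,"turn":0},{"fingers":0.1,"x":0,"y":1.5,"z":-4.8,"turn":0},{"fingers":0.1,"x":0,"y":1.7,"z":-5.3,"turn":0},{"fingers":0.1,"x":0,"y":2.0,"z":-5.8,"turn":0},{"fingers":0.1,"x":0,"y":2.2,"z":-6.3,"turn":0}]'
```

```text
clock: 7.95
tool_pos: [0.5373, -0.1251, 0.1197]
orientation: [-0.009, 1.0, 0.001, 0.001]
contact_force: [4.2, 8.6, -8.2]
width: 0.0121
grip_force: 58.5
```

```bash
python3 -m crank '[{"fingers":0.1,"x":0,"y":0.3,"z":-0.5,"turn":0},{"fingers":0.1,"x":0,"y":0.6,"z":-0.9,"turn":0},{"fingers":0.1,"x":0,"y":0.9,"z":-1.4,"turn":0},{"fingers":0.1,"x":0,"y":1.2,"z":-1.9,"turn":0},{"fingers":0.1,"x":0,"y":1.6,"z":-2.3,"turn":0},{"fingers":0.1,"x":0,"y":1.9,"z":-2.7,"turn":0},{"fingers":0.1,"x":0,"y":2.3,"z":-3.1,"turn":0},{"fingers":0.1,"x":0,"y":2.7,"z":-3.6,"turn":0},{"fingers":0.1,"x":0,"y":3.1,"z":-4.0,"turn":0},{"fingers":0.1,"x":0,"y":3.5,"z":-4.3,"turn":0},{"fingers":0.1,"x":0,"y":3.9,"z":-4.7,"turn":0},{"fingers":0.1,"x":0,"y":4.3,"z":-5.0,"turn":0}]'
```

```text
clock: 8.95
tool_pos: [0.5369, -0.0829, 0.1697]
orientation: [-0.008, 1.0, 0.0, 0.001]
contact_force: [5.6, 3.7, -6.3]
width: 0.012
grip_force: 58.7
```

```bash
python3 -m crank '[{"fingers":0.1,"x":0,"y":0.4,"z":-0.3,"turn":0},{"fingers":0.1,"x":0,"y":0.9,"z":-0.7,"turn":0},{"fingers":0.1,"x":0,"y":1.3,"z":-1.0,"turn":0},{"fingers":0.1,"x":0,"y":1.8,"z":-1.3,"turn":0},{"fingers":0.1,"x":0,"y":2.3,"z":-1.6,"turn":0},{"fingers":0.1,"x":0,"y":2.8,"z":-1.9,"turn":0},{"fingers":0.1,"x":0,"y":3.2,"z":-2.1,"turn":0},{"fingers":0.1,"x":0,"y":3.7,"z":-2.4,"turn":0},{"fingers":0.1,"x":0,"y":4.2,"z":-2.6,"turn":0},{"fingers":0.1,"x":0,"y":4.8,"z":-2.8,"turn":0},{"fingers":0.1,"x":0,"y":5.3,"z":-3.0,"turn":0},{"fingers":0.1,"x":0,"y":5.8,"z":-3.2,"turn":0}]'
```

```text
clock: 9.95
tool_pos: [0.5364, -0.026, 0.2021]
orientation: [-0.008, 1.0, -0.0, 0.002]
contact_force: [6.7, 1.2, -6.5]
width: 0.0117
grip_force: 58.9
```

```bash
python3 -m crank '[{"fingers":0.1,"x":-0.05,"y":0.5,"z":-0.2,"turn":0},{"fingers":0.1,"x":-0.1,"y":1.1,"z":-0.3,"turn":0},{"fingers":0.1,"x":-0.1,"y":1.6,"z":-0.5,"turn":0},{"fingers":0.1,"x":-0.1,"y":2.1,"z":-0.6,"turn":0},{"fingers":0.1,"x":-0.1,"y":2.7,"z":-0.7,"turn":0},{"fingers":0.1,"x":-0.1,"y":3.2,"z":-0.8,"turn":0},{"fingers":0.1,"x":-0.1,"y":3.8,"z":-0.9,"turn":0},{"fingers":0.1,"x":-0.1,"y":4.3,"z":-0.9,"turn":0},{"fingers":0.1,"x":-0.1,"y":4.9,"z":-1.0,"turn":0},{"fingers":0.1,"x":-0.1,"y":5.5,"z":-1.0,"turn":0},{"fingers":0.1,"x":-0.1,"y":6.0,"z":-1.0,"turn":0},{"fingers":0.1,"x":-0.1,"y":6.6,"z":-1.0,"turn":0}]'; python3 -c "
from h import *
cv2.imwrite('pics/s3.png',cv2.resize(camera('scene')[140:290,170:330],None,fx=3.5,fy=3.5))"
```

```text
clock: 10.95
tool_pos: [0.5358, 0.0412, 0.2125]
orientation: [-0.008, 1.0, 0.0, 0.001]
contact_force: [2.5, 0.1, 7.4]
width: 0.0117
grip_force: 60.2
```

View pics/s3.png

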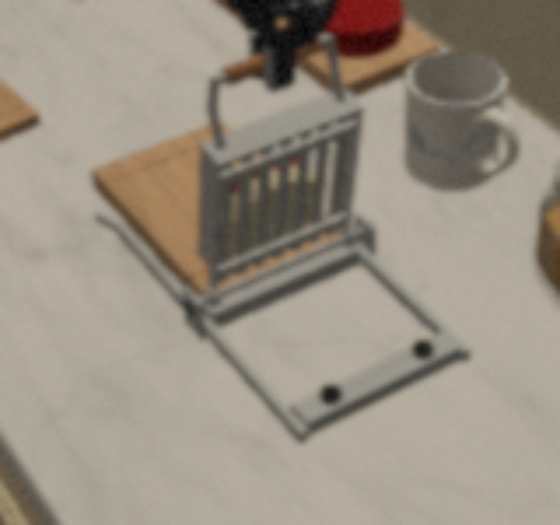

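The tray is near upright (crop 280,180) with the pale face of the cheese visible through the slats. The cheese is standing on edge, so I continue over.

```bash
python3 -m crank '[{"fingers":0.1,"x":0,"y":0.6,"z":0,"turn":0},{"fingers":0.1,"x":0,"y":1.1,"z":0.1,"turn":0},{"fingers":0.1,"x":0,"y":1.7,"z":0.1,"turn":0},{"fingers":0.1,"x":0,"y":2.2,"z":0.2,"turn":0},{"fingers":0.1,"x":0,"y":2.8,"z":0.3,"turn":0},{"fingers":0.1,"x":0,"y":3.3,"z":0.4,"turn":0},{"fingers":0.1,"x":0,"y":3.9,"z":0.5,"turn":0},{"fingers":0.1,"x":0,"y":4.4,"z":0.7,"turn":0},{"fingers":0.1,"x":0,"y":4.9,"z":0.8,"turn":0},{"fingers":0.1,"x":0,"y":5.5,"z":1.0,"turn":0},{"fingers":0.1,"x":0,"y":6.0,"z":1.2,"turn":0},{"fingers":0.1,"x":0,"y":6.5,"z":1.4,"turn":0}]'
```

```text
clock: 12.0
tool_pos: [0.5352, 0.1075, 0.1982]
orientation: [-0.009, 1.0, 0.001, 0.002]
contact_force: [5.9, 3.0, 7.1]
width: 0.0121
grip_force: 60.1
```

```bash
python3 -m crank '[{"fingers":0.1,"x":0,"y":0.5,"z":0.2,"turn":0},{"fingers":0.1,"x":0,"y":1.0,"z":0.5,"turn":0},{"fingers":0.1,"x":0,"y":1.5,"z":0.7,"turn":0},{"fingers":0.1,"x":0,"y":2.0,"z":1.0,"turn":0},{"fingers":0.1,"x":0,"y":2.5,"z":1.3,"turn":0},{"fingers":0.1,"x":0,"y":3.0,"z":1.5,"turn":0},{"fingers":0.1,"x":0,"y":3.4,"z":1.9,"turn":0},{"fingers":0.1,"x":0,"y":3.9,"z":2.2,"turn":0},{"fingers":0.1,"x":0,"y":4.3,"z":2.5,"turn":0},{"fingers":0.1,"x":0,"y":4.7,"z":2.9,"turn":0},{"fingers":0.1,"x":0,"y":5.2,"z":3.2,"turn":0},{"fingers":0.1,"x":0,"y":5.6,"z":3.6,"turn":0}]'; python3 -m crank '[{"fingers":0.1,"x":0,"y":0.3,"z":0.3,"turn":0},{"fingers":0.1,"x":0,"y":0.3,"z":0.3,"turn":0},{"fingers":0.1,"x":0,"y":0.3,"z":0.3,"turn":0},{"fingers":0.1,"x":0,"y":0.3,"z":0.3,"turn":0}]';python3 -c "
from h import *
cv2.imwrite('pics/s4.png',cv2.resize(camera('scene')[140:290,170:330],None,fx=3.5,fy=3.5))"
```

```text
clock: 13.0
tool_pos: [0.5346, 0.1634, 0.1618]
orientation: [-0.008, 1.0, 0.001, 0.002]
contact_force: [7.5, 3.8, 1.8]
width: 0.0115
grip_force: 59.7
clock: 13.33
tool_pos: [0.5346, 0.1665, 0.1588]
orientation: [-0.009, 1.0, 0.001, 0.002]
contact_force: [8.2, 3.4, 1.9]
width: 0.0119
grip_force: 59.6
```

View pics/s4.png

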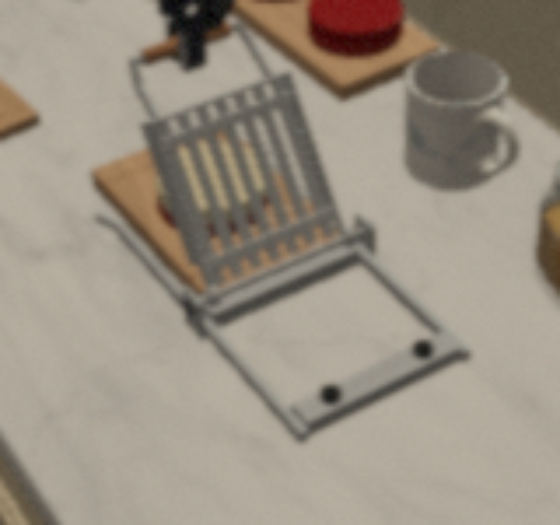

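The cheese has fallen over (crop 215,190), with its pale face up and the red rim below. Now I lower the tray back.

```bash
python3 - <<'E'
import numpy as np
f0=np.arctan2(30,183);r=18.545
P=lambda t:np.array([-r*np.cos(f0+t),-r*np.sin(f0+t)])
Q=lambda t:P(t)-P(0)
T=list(np.linspace(2.13,.3,42))+[.26,.22,.18,.145,.11,.08,.055,.035,.02,.01,0,0,0,0,0,0,0,0]
s=np.array([31.3,-10.2])
for k in range(5):
    t=T[12*k:12*k+12];print(' '.join('%.1f,%.1f'%tuple(Q(x)-s) for x in t));s=s+np.round(Q(t[-1])-s,1)
E
```

```text
-0.7,-0.7 -1.4,-1.3 -2.0,-1.8 -2.7,-2.2 -3.4,-2.7 -4.1,-3.1 -4.9,-3.5 -5.6,-3.8 -6.4,-4.1 -7.2,-4.4 -8.0,-4.6 -8.8,-4.9
-0.8,-0.1 -1.6,-0.3 -2.4,-0.4 -3.2,-0.4 -4.1,-0.4 -4.9,-0.4 -5.7,-0.4 -6.5,-0.3 -7.4,-0.2 -8.2,-0.0 -9.0,0.2 -9.8,0.4
-0.8,0.3 -1.5,0.6 -2.3,0.9 -3.0,1.3 -3.7,1.7 -4.4,2.1 -5.1,2.6 -5.8,3.1 -6.4,3.6 -7.1,4.1 -7.6,4.7 -8.2,5.3
-0.6,0.7 -1.1,1.3 -1.5,2.0 -2.0,2.7 -2.4,3.4 -2.8,4.1 -3.1,4.8 -3.4,5.5 -3.7,6.2 -3.9,6.8 -4.1,7.4 -4.2,7.9
-0.1,0.5 -0.2,0.9 -0.2,1.1 -0.3,1.3 -0.3,1.5 -0.3,1.5 -0.3,1.5 -0.3,1.5 -0.3,1.5 -0.3,1.5 -0.3,1.5 -0.3,1.5
```

```bash
python3 -m crank '[{"fingers":0.1,"x":0,"y":-0.7,"z":-0.6,"turn":0},{"fingers":0.1,"x":0,"y":-1.4,"z":-1.2,"turn":0},{"fingers":0.1,"x":0,"y":-2.0,"z":-1.7,"turn":0},{"fingers":0.1,"x":0,"y":-2.7,"z":-2.2,"turn":0},{"fingers":0.1,"x":0,"y":-3.4,"z":-2.7,"turn":0},{"fingers":0.1,"x":0,"y":-4.1,"z":-3.1,"turn":0},{"fingers":0.1,"x":0,"y":-4.9,"z":-3.5,"turn":0},{"fingers":0.1,"x":0,"y":-5.6,"z":-3.8,"turn":0},{"fingers":0.1,"x":0,"y":-6.4,"z":-4.1,"turn":0},{"fingers":0.1,"x":0,"y":-7.2,"z":-4.4,"turn":0},{"fingers":0.1,"x":0,"y":-8.0,"z":-4.6,"turn":0},{"fingers":0.1,"x":0,"y":-8.8,"z":-4.9,"turn":0}]'; python3 -m crank '[{"fingers":0.1,"x":0,"y":-0.8,"z":-0.1,"turn":0},{"fingers":0.1,"x":0,"y":-1.6,"z":-0.3,"turn":0},{"fingers":0.1,"x":0,"y":-2.4,"z":-0.4,"turn":0},{"fingers":0.1,"x":0,"y":-3.2,"z":-0.4,"turn":0},{"fingers":0.1,"x":0,"y":-4.1,"z":-0.4,"turn":0},{"fingers":0.1,"x":0,"y":-4.9,"z":-0.4,"turn":0},{"fingers":0.1,"x":0,"y":-5.7,"z":-0.4,"turn":0},{"fingers":0.1,"x":0,"y":-6.5,"z":-0.3,"turn":0},{"fingers":0.1,"x":0,"y":-7.4,"z":-0.2,"turn":0},{"fingers":0.1,"x":0,"y":-8.2,"z":0,"turn":0},{"fingers":0.1,"x":0,"y":-9.0,"z":0.2,"turn":0},{"fingers":0.1,"x":0,"y":-9.8,"z":0.4,"turn":0}]'
```

```text
clock: 14.38
tool_pos: [0.5354, 0.0775, 0.2079]
orientation: [-0.009, 1.0, 0.001, 0.001]
contact_force: [7.7, 0.2, -4.5]
width: 0.0121
grip_force: 59.1
clock: 15.38
tool_pos: [0.5363, -0.0223, 0.2033]
orientation: [-0.008, 1.0, -0.0, 0.0]
contact_force: [4.9, -1.3, 1.0]
width: 0.0123
grip_force: 59.5
```

```bash
python3 -m crank '[{"fingers":0.1,"x":0,"y":-0.8,"z":0.3,"turn":0},{"fingers":0.1,"x":0,"y":-1.5,"z":0.6,"turn":0},{"fingers":0.1,"x":0,"y":-2.3,"z":0.9,"turn":0},{"fingers":0.1,"x":0,"y":-3.0,"z":1.3,"turn":0},{"fingers":0.1,"x":0,"y":-3.7,"z":1.7,"turn":0},{"fingers":0.1,"x":0,"y":-4.4,"z":2.1,"turn":0},{"fingers":0.1,"x":0,"y":-5.1,"z":2.6,"turn":0},{"fingers":0.1,"x":0,"y":-5.8,"z":3.1,"turn":0},{"fingers":0.1,"x":0,"y":-6.4,"z":3.6,"turn":0},{"fingers":0.1,"x":0,"y":-7.1,"z":4.1,"turn":0},{"fingers":0.1,"x":0,"y":-7.6,"z":4.7,"turn":0},{"fingers":0.1,"x":0,"y":-8.2,"z":5.3,"turn":0}]'
```

```text
clock: 16.38
tool_pos: [0.5371, -0.1037, 0.1493]
orientation: [-0.008, 1.0, 0.0, -0.0]
contact_force: [4.9, 0.1, -1.6]
width: 0.0122
grip_force: 59.3
```

```bash
python3 -m crank '[{"fingers":0.1,"x":0,"y":-0.6,"z":0.7,"turn":0},{"fingers":0.1,"x":0,"y":-1.1,"z":1.3,"turn":0},{"fingers":0.1,"x":0,"y":-1.5,"z":2.0,"turn":0},{"fingers":0.1,"x":0,"y":-2.0,"z":2.7,"turn":0},{"fingers":0.1,"x":0,"y":-2.4,"z":3.4,"turn":0},{"fingers":0.1,"x":0,"y":-2.8,"z":4.1,"turn":0},{"fingers":0.1,"x":0,"y":-3.1,"z":4.8,"turn":0},{"fingers":0.1,"x":0,"y":-3.4,"z":5.5,"turn":0},{"fingers":0.1,"x":0,"y":-3.7,"z":6.2,"turn":0},{"fingers":0.1,"x":0,"y":-3.9,"z":6.8,"turn":0},{"fingers":0.1,"x":0,"y":-4.1,"z":7.4,"turn":0},{"fingers":0.1,"x":0,"y":-4.2,"z":7.9,"turn":0}]'
```

```text
clock: 17.38
tool_pos: [0.5375, -0.1446, 0.0702]
orientation: [-0.009, 1.0, 0.001, -0.001]
contact_force: [2.7, 3.9, -2.5]
width: 0.0119
grip_force: 59.3
```

```bash
python3 -m crank '[{"fingers":0.1,"x":0,"y":-0.1,"z":0.4,"turn":0},{"fingers":0.1,"x":0,"y":-0.2,"z":0.7,"turn":0},{"fingers":0.1,"x":0,"y":-0.2,"z":0.9,"turn":0},{"fingers":0.1,"x":0,"y":-0.3,"z":1.1,"turn":0},{"fingers":0.1,"x":0,"y":-0.3,"z":1.2,"turn":0},{"fingers":0.1,"x":0,"y":-0.3,"z":1.3,"turn":0},{"fingers":0.1,"x":0,"y":-0.3,"z":1.4,"turn":0},{"fingers":0.1,"x":0,"y":-0.3,"z":1.5,"turn":0},{"fingers":0.1,"x":0,"y":-0.3,"z":1.5,"turn":0}]'
```

```text
clock: 18.13
tool_pos: [0.5376, -0.1472, 0.057]
orientation: [-0.009, 1.0, 0.001, -0.001]
contact_force: [-1.8, 7.0, 11.7]
width: 0.0118
grip_force: 60.8
```

The tray is back at its original handle pose and pressing on its rest, so I release to the same opening, rise, and back away.

```bash
python3 -m crank '[{"fingers":0.2,"x":0,"y":0,"z":0,"turn":0},{"fingers":0.45,"x":0,"y":0,"z":0,"turn":0},{"fingers":0.45,"x":0,"y":0,"z":0,"turn":0},{"fingers":0.45,"x":0,"y":0,"z":0,"turn":0},{"fingers":0.45,"x":0,"y":0,"z":0,"turn":0},{"fingers":0.45,"x":0,"y":0,"z":0,"turn":0},{"fingers":0.45,"x":0,"y":0,"z":-1,"turn":0},{"fingers":0.45,"x":0,"y":0,"z":-3,"turn":0},{"fingers":0.45,"x":0,"y":0,"z":-6,"turn":0},{"fingers":0.45,"x":0,"y":0,"z":-10,"turn":0},{"fingers":0.45,"x":0,"y":0,"z":-14,"turn":0},{"fingers":0.45,"x":0,"y":0,"z":-17,"turn":0}]'; python3 -m crank '[{"fingers":0.45,"x":2,"y":-3,"z":0,"turn":0},{"fingers":0.45,"x":4,"y":-6,"z":0,"turn":0},{"fingers":0.45,"x":6,"y":-9,"z":0,"turn":0},{"fingers":0.45,"x":8,"y":-12,"z":0,"turn":0},{"fingers":0.45,"x":10,"y":-14,"z":0,"turn":0},{"fingers":0.45,"x":10,"y":-14,"z":0,"turn":0}]'
python3 -c "
from h import *
t=camera('top');s=camera('scene')
cv2.imwrite('pics/f.png',np.vstack([cv2.resize(t[110:270,175:385],None,fx=2,fy=2),cv2.resize(s[140:280,170:380],None,fx=2,fy=2)]))"
```

```text
clock: 19.13
tool_pos: [0.5384, -0.1489, 0.2303]
orientation: [-0.008, 1.0, -0.0, 0.001]
contact_force: [0.7, 0.0, 0.3]
width: 0.0384
grip_force: 0.0
clock: 19.63
tool_pos: [0.4355, -0.2956, 0.2274]
orientation: [-0.004, 1.0, -0.001, -0.001]
contact_force: [-0.5, 0.4, 1.4]
width: 0.0385
grip_force: 0.0
```

View pics/f.png

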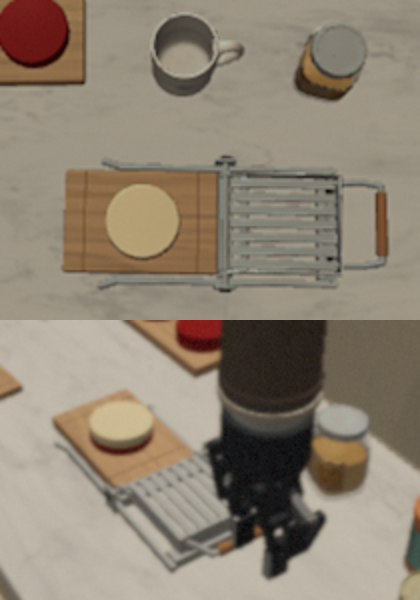

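The cheese lies bare side up on the board (142,220), and the board's edge at x≈217 is still where it was when home. The tray is down, and the mug and jar haven't moved.

```bash
python3 -c "
from rig import *
print(finish_job())"
```

```text
the job is handed in; nothing more can be done
None
```

The job is handed in at about 20 s on the clock: the board is home against the spine, the cheese lies bare side up on it, the tray is back down and released, and the mug and honey jar were not touched.

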